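Click up the bottle tally

ROBOT

A 6-joint arm with a two-finger parallel gripper is mounted at the origin on the work surface. World frame = base frame: x ahead of the robot, y to its left, z up, the work surface at z = 0. Lengths are in mm, angles in rad, forces in N, time in s.
With the tool pointing down it reaches from about 375 to 975 mm from the base axis. Payload 3.8 kg.
Tool frame: the origin (TCP) lies at the very end of the fingers, on their centre line; the grasp point (between the pads) lies 19 mm behind it (robot.grasp_offset is the z of the grasp point in the tool frame, in mm); z points along the fingers, y is the line along which they close (so a half turn about z gives the same grasp; the last joint's range is limited). The gripper opens to 88 mm and grips with 3 to 60 N. Pads are 18 mm wide; open, the fingers measure 123 mm over their backs; the gripper's body (75 mm by 187 mm) begins 45 mm behind the grasp point.
Start: joints at [1.222, 0.264, 1.604, -0, 1.274, -0.037], TCP at [207.069, 642.449, 238.706] pointing down, gripper open.
Joint ranges: [-2.63, 2.63], [-0.94, 2.18], [0.31, 2.57], [-1.31, 4.45], [0, 2.66], [-2.55, 2.55]. Speed limits (rad/s): [2.57, 2.57, 3.14, 3.14, 3.14, 3.14].

INTERFACE

Orientations are given as a unit quaternion [w, x, y, z].
In Python, from workcell import robot gives the robot as it stands. Calls block until the motion is done:
- robot.move_ptp(position, orientation): joint-space move of the TCP to a pose.
- robot.move_l(position, v=150, ori=None): straight line of the TCP; ori=None keeps the orientation; v is the mean speed in mm/s.
- robot.set_joints(angles): joint-space move.
- robot.grip(opening): finger opening in mm; the grip force is fixed at half the most; returns when the fingers have stopped.
- robot.pause(seconds).
- robot.ik(position, orientation): joint angles nearest the present ones, or None.
- robot.get_state(): the state.
- robot.get_image(name): name is "scene" or "top" or "wrist"; returns the picture (400x640x3 uint8, blue, green, red); there is no depth.
- robot.camera_info(name): a dict with "intrinsics" (3x3 intrinsics, pixels), "world_to_cam" (4x4, takes a point from world to camera coordinates); the wrist camera has in their place "tool_from_camera" (4x4, takes a point from camera to tool coordinates, whose origin is the TCP and whose axes are the flange's). Camera axes: x right, y up, looking along -z (the intrinsics and any distortion apply to the point x, -y, -z); pixel columns grow to the right and rows downward; lengths in mm; the calibration is good to about 2 mm. A picture is of the moment at which its call begins: read the wrist's pose just before it. camera_info takes no time and is no camera call.
A pose or a line that the arm cannot do raises robot.IKError and nothing moves.
- robot.hand_in(): hands the job in; it is judged then, once.
The state is a dict: "t": time; "q": joint angles; "joint_velocities": joint speeds; "joint_efforts": joint torques, N m; "eef_pos": TCP position; "tcp_rot": TCP orientation; "contact_force": force on the tool from outside, world axes, zero at the start; "torque": the same for the moment, N m; "width": finger opening in mm; "grip_force": force on a finger pad.
Only numpy, scipy, OpenCV 4.12 (cv2) and the standard library are available. Lean on these libraries where they do the work, as an engineer would, in place of code of your own. Each camera call takes 0.05 s, during which the arm holds its last target. There are 200 camera calls.

TASK

Count the tall narrow-necked bottles standing in the rimmed tray (not the squat jars, and nothing on the flat mat), then advance the tally counter by exactly that many clicks from its present zero. With a fingertip, flick the wheel's edge in the direction of the arrows one click at a time, letting each click settle, never going past the count, and leave the bottles and jars where they stand.

Things in the scene. Friction and masses are not known exactly. Their poses are not given: they have to be found in the camera images.
- counter: the tally counter, a grey steel box 160 (x) x 80 (y) x 76 mm high on a 180 x 100 mm rubber foot, fixed to the bench. Origin at the centre of its underside, z up; its x axis points along the two white arrows on its top. A thumbwheel on a level axle along y stands up through a slot in the top. The white needles on its two sides turn with the wheel, one tick a click, and point up at zero
- axle (a point): the centre of the thumbwheel, 60 mm above the bench; its axes are the counter's. The wheel is a disc of 38 mm radius with eight black radial paddles, 7 mm thick, 18 mm wide, 45 degrees apart, reaching to 60 mm radius. At rest on any click, two paddles stand 22.5 degrees before and after straight up (tips 23 mm to -x and +x of the axle, 55 mm above it), the next at 67.5 degrees (55 mm out, 23 mm up)
- wheel (a joint): turn of the thumbwheel, rad, 0 at the start, growing as its top moves to the counter's +x. One click is 0.785 rad (45 degrees): the paddle before the top pushed over to after the top. It has a springy detent: about 2 to 4 N on a paddle's tip; past half a click it snaps on to the next rest by itself, short of half it falls back. It can be pushed back; stops lie at -0.25 and 5.7 rad
- tray: the white plastic tray with a rim, 190 x 190 mm, 25 mm high, floor 5 mm thick, fixed; origin at the centre of its underside. The things in it stand within 75 mm of its centre
- mat: the flat black rubber mat, 120 (x) x 190 (y) mm and 5 mm thick, fixed, with no rim; origin at the centre of its underside. It lies on the other side of the counter from the tray
- bottle_a: a tall amber-glass reagent bottle with a narrow neck and a white cap, 52 mm across and 115 mm high, standing loose; origin at the centre of its underside; it stands in the tray
- bottle_b: a tall amber-glass reagent bottle with a narrow neck and a white cap, 52 mm across and 115 mm high, standing loose; origin at the centre of its underside; it stands in the tray
- bottle_c: a tall amber-glass reagent bottle with a narrow neck and a white cap, 52 mm across and 115 mm high, standing loose; origin at the centre of its underside; it stands in the tray or on the mat
- bottle_d: a tall amber-glass reagent bottle with a narrow neck and a white cap, 52 mm across and 115 mm high, standing loose; origin at the centre of its underside; it stands in the tray or on the mat
- jar_a: a squat amber-glass jar with a wide white lid, 60 mm across and 58 mm high, standing loose in the tray or on the mat; origin at the centre of its underside; a jar is not counted
- jar_b: a squat amber-glass jar with a wide white lid, 60 mm across and 58 mm high, standing loose in the tray or on the mat; origin at the centre of its underside; a jar is not counted
There are look-alikes about, which are no part of the job. Of the things that look like the counter, take the one that is nearest to the robot's base at the start.

How it is judged (in metres and radians):
On the way, in this order (a step that is already met when the one before it is completed fails the run):
1. the wheel has settled 1 click on (value of joint wheel between 0.585398 and 0.985398 rad), for 0.2 s.
2. the wheel has settled 2 clicks on (value of joint wheel between 1.3708 and 1.7708 rad), for 0.2 s.
At the end, for the whole second after the job is handed in: the wheel rests at as many clicks (0.785 rad each, within 0.2 rad) as there are tall bottles in the tray (two, three or four), and every bottle and jar is within 12 mm of where it stood (((horizontal distance between each of bottle_c, bottle_d and tray above 0.11 m and value of joint wheel between 1.3708 and 1.7708 rad) or (horizontal distance between bottle_c and tray below 0.11 m and horizontal distance between bottle_d and tray above 0.11 m and value of joint wheel between 2.15619 and 2.55619 rad) or (horizontal distance between bottle_c and tray above 0.11 m and horizontal distance between bottle_d and tray below 0.11 m and value of joint wheel between 2.15619 and 2.55619 rad) or (horizontal distance between each of bottle_c, bottle_d and tray below 0.11 m and value of joint wheel between 2.94159 and 3.34159 rad)) and velocity of joint wheel between -0.1 and 0.1 rad/s and distance of each of bottle_a, bottle_b, bottle_c, bottle_d, jar_a, jar_b from where it was at the start of the episode below 0.012 m); the robot touches nothing.
It fails at once if the wheel goes more than half a click past the count of tall bottles in the tray ((horizontal distance between each of bottle_c, bottle_d and tray above 0.11 m and value of joint wheel above 2.042 rad) or (horizontal distance between bottle_c and tray below 0.11 m and horizontal distance between bottle_d and tray above 0.11 m and value of joint wheel above 2.827 rad) or (horizontal distance between bottle_c and tray above 0.11 m and horizontal distance between bottle_d and tray below 0.11 m and value of joint wheel above 2.827 rad) or (horizontal distance between each of bottle_c, bottle_d and tray below 0.11 m and value of joint wheel above 3.613 rad)).
It fails at once if a bottle or jar is lifted, shoved more than 12 mm or tipped (distance of any of bottle_a, bottle_b, bottle_c, bottle_d, jar_a, jar_b from where it was at the start of the episode above 0.012 m or angle between any of bottle_a, bottle_b, bottle_c, bottle_d, jar_a, jar_b's own z axis and vertical above 0.2 rad).
It also fails if it takes over 51 s, if anything falls off the work surface, if the arm or the gripper's body presses on something with over 40 N, if the wrist force passes 120 N, or if a joint passes its speed limit or range.

## Working session

There is one attempt and no reset: what is moved stays moved. The work goes in short steps, each a Python script; the robot and the scene stay as the last script left them, time stands still between calls to the robot, and variables do not carry over. Pictures are saved under pics/ and viewed, at most 10 in all, crops included, and the job is handed in when it is done.

```bash
mkdir -p pics; ls; python3 - <<'E'
from workcell import robot
import cv2,numpy as np
for n in("scene","top"):
    cv2.imwrite(f"pics/{n}0.png",robot.get_image(n))
    c=robot.camera_info(n);print(n,np.round(c["intrinsics"],1).tolist(),np.round(c["world_to_cam"],4).tolist(),[k for k in c])
s=robot.get_state();print(s["t"],s["tcp_rot"],s["contact_force"])
E
```

```text
pics
scene [[402.6, 0.0, 321.9], [0.0, 402.6, 194.1], [0.0, 0.0, 1.0]] [[0.88, 0.4751, 0.0001, -540.7302], [-0.3271, 0.6058, 0.7253, 138.7929], [0.3445, -0.6382, 0.6885, -1477.1119], [0.0, 0.0, 0.0, 1.0]] ['intrinsics', 'world_to_cam']
top [[498.1, 0.0, 319.5], [0.0, 498.1, 198.5], [0.0, 0.0, 1.0]] [[-0.025, -0.9996, -0.0142, 33.8095], [0.9841, -0.0271, 0.1755, -608.6967], [-0.1758, -0.0096, 0.9844, -1325.298], [0.0, 0.0, 0.0, 1.0]] ['intrinsics', 'world_to_cam']
0.1 [-1.70285080e-04  1.55223085e-01  9.87878957e-01 -9.65394380e-04] [ 1.15483116 -0.11192938 -0.42200152]
```

View pics/top0.png

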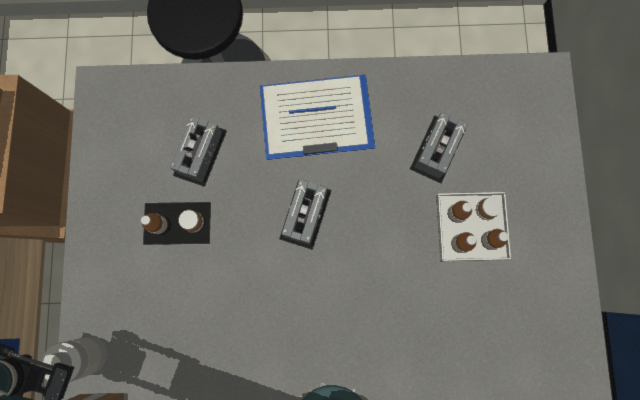

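View pics/scene0.png

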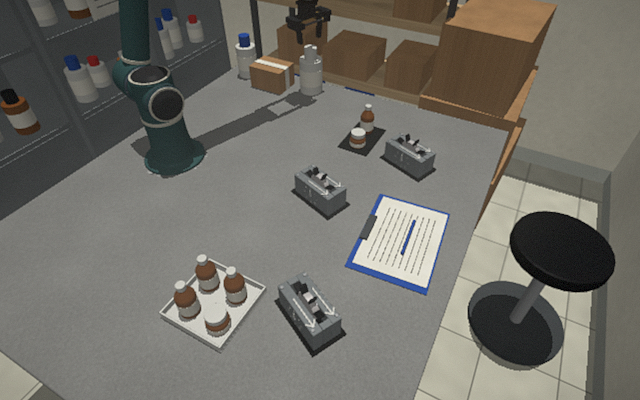

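The scene view shows the tray with bottles at (206,272), (185,300), (235,286) and a jar at (217,320). The mat has one bottle at (367,118) and one jar at (358,138). That makes the count 3. In the top view the counters are at (198,152), (305,214) and (438,148). The middle one, (305,214), is nearest the base, so I'll confirm it in an enlarged crop.

```bash
python3 - <<'E'
import cv2,numpy as np
t=cv2.imread("pics/top0.png");s=cv2.imread("pics/scene0.png")
a=cv2.resize(t[170:260,265:345],None,fx=6,fy=6,interpolation=cv2.INTER_CUBIC)
b=cv2.resize(s[245:355,155:270],(320,306),interpolation=cv2.INTER_CUBIC)
o=np.zeros((600,800,3),np.uint8);o[:540,:480]=a;o[:306,480:]=b
c=cv2.resize(s[150:225,285:355],(270,290),interpolation=cv2.INTER_CUBIC);o[308:598,480:750]=c
cv2.imwrite("pics/crop1.png",o)
E
```

```text
(no output)
```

View pics/crop1.png

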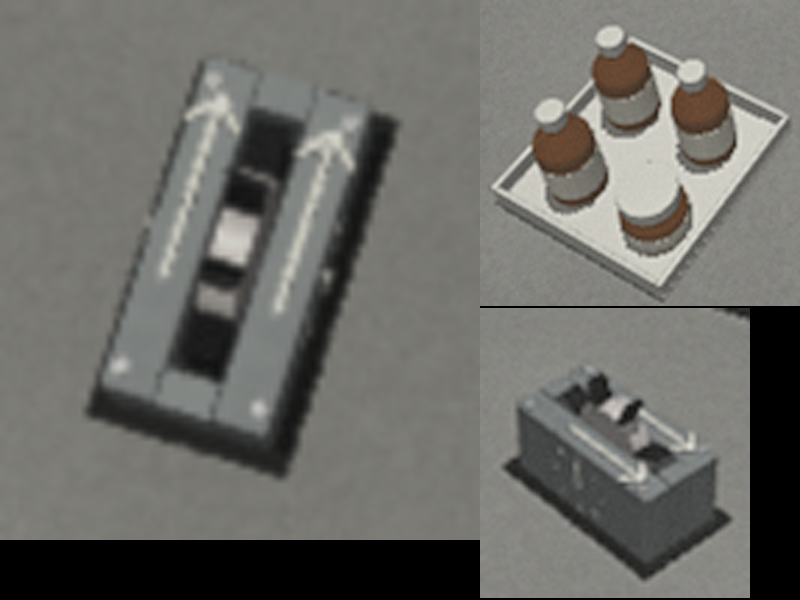

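The crop confirms three bottles and one jar in the tray, so 3 clicks. The counter's top corners in the crop are TL (203,57), TR (372,100), BL (95,390) and BR (265,440), with the arrows pointing up the picture. Next I'll compute its pose and look from close by with the wrist camera.

```bash
cat > h.py <<'E'
from workcell import robot
import cv2,numpy as np
from scipy.spatial.transform import Rotation as R
def ray(K,T,uv,z):  # T: world_to_cam
    d=np.linalg.inv(K)@[uv[0],uv[1],1]; d=np.array([d[0],-d[1],-d[2]])
    c=-T[:3,:3].T@T[:3,3]; d=T[:3,:3].T@d
    return c+d*(z-c[2])/d[2]
def down(yaw):  # tool x along counter x (heading yaw), z down
    q=(R.from_euler('z',yaw)*R.from_euler('x',np.pi)).as_quat()
    return [q[3],q[0],q[1],q[2]]
E
python3 - <<'E'
from h import *
c=robot.camera_info("top");K=np.array(c["intrinsics"]);T=np.array(c["world_to_cam"])
P=[ray(K,T,(265+u/6-.4,170+v/6-.4),76) for u,v in((203,57),(372,100),(95,390),(265,440))]
tl,tr,bl,br=P
m=np.mean(P,0);ax=(tl+tr-bl-br)/2;yaw=np.arctan2(ax[1],ax[0])
print(m,np.degrees(yaw),np.linalg.norm(tl-bl),np.linalg.norm(tr-br),np.linalg.norm(tl-tr),np.linalg.norm(bl-br))
for uv,z in(((198,150),76),((438,148),76)): print(ray(K,T,uv,z))
print(robot.camera_info("wrist"))
for y in(yaw,yaw+np.pi): print(robot.ik([*m[:2],300],down(y)))
E
```

```text
[573.68322498  61.44073699  76.        ] -18.69263497263435 159.89752616709035 162.28627384029767 79.8875558023593 79.66398471667128
[751.76943562 352.09837424  76.        ]
[ 738.18613033 -313.57995572   76.        ]
{'intrinsics': array([[322.3255385 ,   0.        , 320.76869046],
       [  0.        , 322.3255385 , 196.29986189],
       [  0.        ,   0.        ,   1.        ]]), 'tool_from_camera': array([[-9.05219684e-04,  9.65415637e-01,  2.60714072e-01,
         6.70883340e+01],
       [ 9.99999576e-01,  8.30348523e-04,  3.97323592e-04,
         6.82103840e-01],
       [ 1.67098864e-04,  2.60714322e-01, -9.65415980e-01,
        -1.46642102e+02],
       [ 0.00000000e+00,  0.00000000e+00,  0.00000000e+00,
         1.00000000e+00]])}
[ 6.35216826e-02  4.63852000e-02  1.74087684e+00 -4.44089210e-16
  1.35433061e+00  1.96056604e+00]
[ 0.06352168  0.0463852   1.74087684  0.          1.35433061 -1.18102662]
```

The edges come out at 160/162 and 80/80 mm, as they should. I'll hover above it, close the fingers and refine the pose.

```bash
python3 - <<'E'
from h import *
yaw=np.radians(-18.7);x=np.array([np.cos(yaw),np.sin(yaw)])
p=np.array([573.7,61.4])-30*x
robot.move_ptp([*p,230],down(yaw+np.pi))
robot.grip(0)
s=robot.get_state();im=robot.get_image("wrist");cv2.imwrite("pics/w1.png",im)
print(s["t"],s["eef_pos"],s["tcp_rot"],s["width"],s["contact_force"])
E
```

```text
3.7667 [545.27785311  71.02686528 229.9979223 ] [-5.64555148e-07  1.62455850e-01  9.86715814e-01  1.40389981e-05] 0.6003748136059925 [-0.28330371  0.11457312  0.17362567]
```

View pics/w1.png

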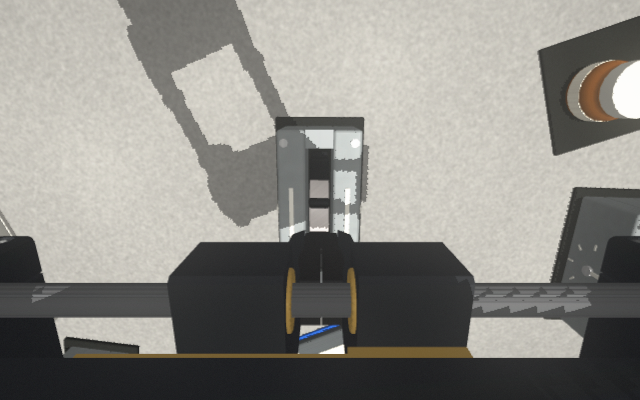

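The wrist view shows the counter's -x end. Its top corners are near (279,130) and (362,130), the screws at (283,143) and (356,144), the slot centre around column 320, and the black paddle at row 203. I'll check the corners against the pose.

```bash
python3 - <<'E'
from h import *
s=robot.get_state();q=s["tcp_rot"]
c=robot.camera_info("wrist");K=c["intrinsics"]
W=np.eye(4);W[:3,:3]=R.from_quat([q[1],q[2],q[3],q[0]]).as_matrix();W[:3,3]=s["eef_pos"]
T=np.linalg.inv(W@c["tool_from_camera"])
yaw=np.radians(-18.7);M=R.from_euler('z',-yaw).as_matrix()
f=lambda uv,z:np.round(M@(ray(K,T,uv,z)-[573.7,61.4,0]),1)
for n,uv,z in(("cornerL",(279,130),76),("cornerR",(362,130),76),("footL",(276,118),5),("footR",(364,118),5),("screwL",(283,143),76),("screwR",(356,144),76),("slotL",(309,150),76),("slotR",(331,150),76),("pad-67",(320,203),83),("p-22",(320,235),115)): print(n,f(uv,z))
im=robot.get_image("wrist");o=cv2.resize(im[105:255,250:390],None,fx=4,fy=4,interpolation=cv2.INTER_CUBIC);cv2.imwrite("pics/w1c.png",o)
E
```

```text
cornerL [-78.8 -37.6  76. ]
cornerR [-78.7  38.4  76. ]
footL [-87.6 -49.6   5. ]
footR [-87.6  49.1   5. ]
screwL [-67.  -34.3  76. ]
screwR [-66.   33.2  76. ]
slotL [-60.5 -10.4  76. ]
slotR [-60.5  10.1  76. ]
pad-67 [-11.2  -0.2  83. ]
p-22 [ 8.40e+00 -1.00e-01  1.15e+02]
```

View pics/w1c.png

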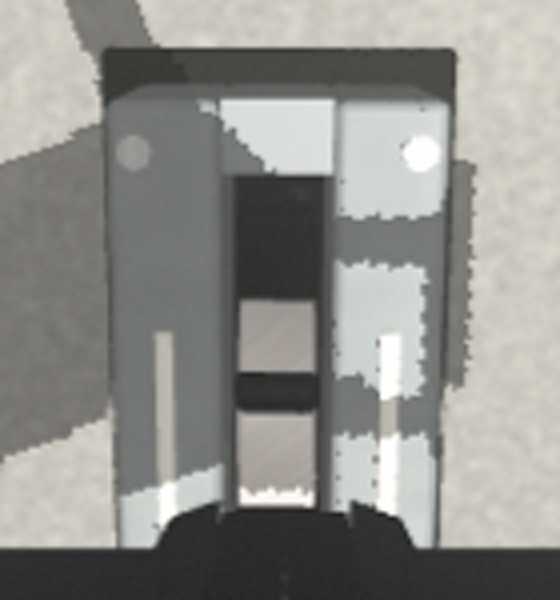

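Everything agrees to within 1–2 mm: corners at ±38/−79, foot at −88/±49, and the paddle tip at about −21 for z = 115. I'll shift the centre by +1 mm in x and do the first click.

```bash
cat >> h.py <<'E'
yaw=np.radians(-18.7);X=np.array([np.cos(yaw),np.sin(yaw)]);C=np.array([573.7,61.4])+1*X
def at(x,z,v): robot.move_l([*(C+x*X),z],v)
def click():
    at(-42,135,120); at(-42,107,80); F=[]
    for x in(-30,-20,-13,-7,0):
        at(x,107,50); F.append(np.round(robot.get_state()["contact_force"][:2]@X,1))
    robot.pause(.3); f=robot.get_state()["contact_force"]@[*X,0]
    at(0,135,100); robot.pause(.4)
    print("forces",F,"end",round(f,1),"t",robot.get_state()["t"])
E
python3 - <<'E'
from h import *
click()
a=robot.get_image("scene");cv2.imwrite("pics/s1.png",a)
b=cv2.imread("pics/scene0.png")
g=lambda i:cv2.resize(i[150:225,285:355],(395,423),interpolation=cv2.INTER_CUBIC)
cv2.imwrite("pics/c1.png",np.hstack([g(b),g(a)]))
E
```

```text
forces [np.float64(-2.2), np.float64(-0.8), np.float64(-0.0), np.float64(0.6), np.float64(0.2)] end -0.4 t 8.0417
```

View pics/c1.png

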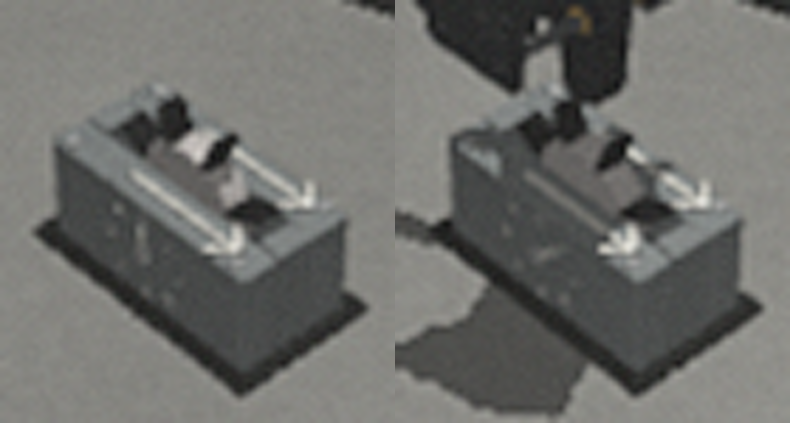

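The side needle at (545,250) now leans about 45° towards +x, having pointed up at (140,245), so one click has settled. Now clicks 2 and 3, with a picture after each.

```bash
python3 - <<'E'
from h import *
g=lambda i:cv2.resize(i[150:225,285:355],(395,423),interpolation=cv2.INTER_CUBIC)
click();a=robot.get_image("scene");robot.pause(.3)
d=cv2.absdiff(a,cv2.imread("pics/s1.png"))[185:205,300:325].max();print("needle change",d)
if d>25:
    click()
at(0,200,150);robot.pause(.3);b=robot.get_image("scene");cv2.imwrite("pics/s3.png",b)
cv2.imwrite("pics/c3.png",np.hstack([g(a),g(b)]))
E
```

```text
forces [np.float64(-2.3), np.float64(-1.2), np.float64(-0.4), np.float64(0.1), np.float64(-0.4)] end -0.9 t 11.8167
needle change 42
forces [np.float64(-1.2), np.float64(-0.2), np.float64(-0.5), np.float64(-0.1), np.float64(-0.1)] end -0.5 t 15.8917
```

View pics/c3.png

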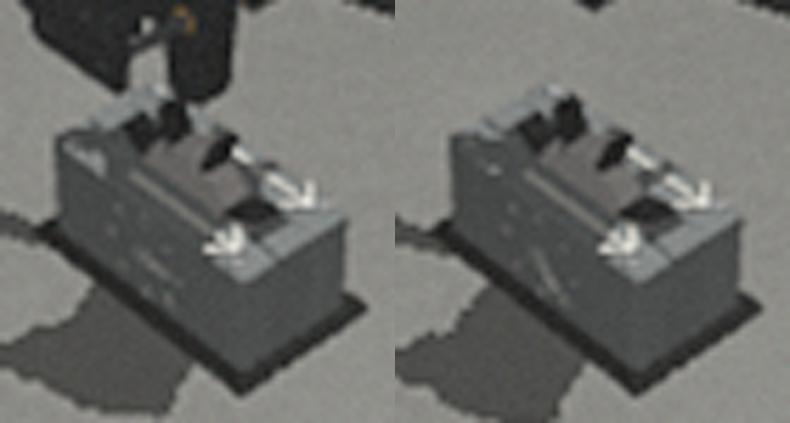

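The needle lies level along +x (90°) at (155,268) after click 2. After click 3 it points down and forward (135°) at (550,275). The wheel stands at three clicks, so I'm handing in.

```bash
python3 -c "
from workcell import robot
print(robot.hand_in())"
```

```text
the job is handed in; nothing more can be done
None
```

I counted three tall bottles in the tray, advanced the nearest counter exactly three clicks (its needle now reads 135°), did not touch the bottles or jars, and handed the job in; no verdict was shown.

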